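Rake out the spill channel round a hotplate

ROBOT

A 6-joint arm with a two-finger parallel gripper is mounted at the origin on the work surface. World frame = base frame: x ahead of the robot, y to its left, z up, the work surface at z = 0. Lengths are in m, angles in rad, forces in N, time in s.
With the tool pointing down it reaches from about 0.3 to 0.875 m from the base axis. Payload 6.4 kg.
Tool frame: the origin (TCP) lies midway between the tips of the shut fingers; the grasp point (between the pads) lies 19 mm behind it; z points along the fingers, y is the line along which they close (so a half turn about z gives the same grasp; the last joint's range is limited). The gripper opens to 85 mm and grips with 20 to 120 N. Pads are 22 mm wide; open, the fingers measure 114 mm over their backs; the gripper's body (76 mm by 85 mm) begins 54 mm behind the grasp point. The pads swing forward as they close: fully open they stand 13 mm farther back than shut.
Start: joints at [1.07, 0.181, 1.607, -0, 1.354, -0.206], TCP at [0.167, 0.55, 0.231] pointing down, gripper open.
Joint ranges: [-2.99, 2.99], [-0.89, 2.07], [0.3, 2.58], [-1.14, 4.28], [0, 2.63], [-3.12, 3.12]. Speed limits (rad/s): [2.57, 2.57, 3.01, 3.14, 3.14, 3.14].

INTERFACE

Orientations are given as a unit quaternion [w, x, y, z].
In Python, from bench import * gives the robot as it stands.
- The arm moves only by the tool play_rows, never from a script. Its argument "plan" is a list of rows, each a list of 3 entries, a list of its own where there are three numbers: the finger opening in mm, from 0 to 85.4, then the shift along the tool's x, y, z normalised to -1 to 1, where 1 is 40 cm, then the turn about the tool's z normalised to -1 to 1, where 1 is pi rad. A call has 1 to 10 rows; each row is the pose to reach, as a shift and turn from the pose commanded when the call began, along the tool's axes at that moment, turning the shorter way round; what a row does not reach only later rows make up. A row lasts 1/10 s, in which the tool goes at most 50 mm and 8.59 degrees, less where a joint would pass 70% of its speed; a pose out of reach is approached as far as the arm can. A call with a number of a shift or a turn outside -1 to 1 is refused whole. A call with a gripper value outside its range is refused whole. The fingers move at their own pace and stop on an object; the grip force is fixed at half the most. Time passes only in rows, so rows that repeat a pose let the fingers close. It gives the time, the measured TCP pose, the force, the opening and the grip force at its end, in the units of the state.
- get_obs(): the state, without advancing time (a new reading comes with each control period).
- camera(name): name is "scene" or "top" or "wrist"; returns a dict with "image" (420x560x3 uint8, red, green, blue), "range_z" (420x560 float32, m along the optical axis (not along the pixel's ray), 0 where there is no reading), "intrinsics" (3x3 intrinsics, pixels), "rvec" (rotation vector, rad) and "tvec" (3), from world to camera coordinates, as OpenCV has them; the wrist camera has in their place "T_tool_cam" (4x4, takes a point from camera to tool coordinates, whose origin is the TCP and whose axes are the flange's). Camera axes: x right, y down, z forward; pixel columns grow to the right and rows downward; lengths in m; the calibration is good to about 2 mm. A picture is of the moment at which its call begins: read the wrist's pose just before it.
- hand_in(): hands the job in; it is judged then, once.
Trained networks look in a picture, given as the dict that the camera call returned (one of the last four; its "shot" number tells which), for a name from the list of things; names that differ only in an ending like _2 or _b are one class to them, and where a whole thing is asked for, a point or a joint stands for the part that bears it (a point fixed in the world has none). Each returns a list of dicts, best first, with "conf" (0 to 1); they miss things now and then, are a little off and sometimes report something else, mostly with a low value. They report only what shows in the picture. A call takes as long as a camera call. They do not tell look-alikes from the thing itself.
- search_frame(picture, label): "rect" ([centre column, centre row, width, height] in pixels, round what is visible of it).
- masks_of(picture, label): "mask" (420x560 bool, what is visible of it) and "rect" ([centre column, centre row, width, height] in pixels, round what is visible of it).
The state is a dict: "time_s": time; "q": joint angles; "dq": joint speeds; "joint_efforts": joint torques, N m; "eef_pos": TCP position; "eef_rot": TCP orientation; "wrist_force": force on the tool from outside, world axes, zero at the start; "torque": the same for the moment, N m; "opening": opening from 0.0 (shut) to 1.0 (fully open); "grasp_force": force on a finger pad.
Only numpy, scipy, OpenCV 4.12 (cv2) and the standard library are available. Lean on these libraries where they do the work, as an engineer would, in place of code of your own. Each camera call takes 0.05 s, during which the arm holds its last target. There are 200 camera calls.

TASK

Take the orange cleaning pick out of its wooden stand and rake out the channel round the front hotplate of the hob: set the tip down on the channel floor at the point nearest the knobs and draw it slowly and lightly once all the way round, clockwise seen from above, keeping it down on the floor until it is back where it began. Then stand the pick upright in the hole it came from and let go of it. Press gently throughout, and leave the teapot, the blue scraper, the soap and the sponge where they are.

Things in the scene. Friction and masses are not known exactly. Their poses are not given: they have to be found in the camera images.
- hob: Built-in two-plate electric hob, steel rim, black top, 510 x 288 mm, top 8 mm above the worktop; fixed. Origin at worktop level under the centre of the FRONT hotplate (the bare one, nearer the knobs and the robot); z up, -x towards its two black knobs (38 mm wide, up to 28 mm high, at x -130, y +-50 mm), +x towards the rear hotplate (centre at x +215 mm), which carries the teapot.
- front_plate (a point): Centre of the top of the front hotplate, a brown cast iron disc 145 mm across, 18 mm above the worktop; axes as hob. Round it runs the channel, 9 mm wide, between the disc's side (radius 72.5 mm) and the inside of a raised stainless bead (inner radius 81.5 mm, 6 mm wide, top 16 mm above the worktop); mid-line radius 77 mm.
- channel: Dark metal floor of the channel: a spill ring lying crooked under the disc. Origin and axes as hob. On the mid-line it averages z 11 mm but slopes like a tilted disc, 1.9 mm lower on one side, 1.9 mm higher on the other. Which side is high varies, does not show in this pose and has to be felt. It does not give: held in a gripper, the pick presses some 5 to 20 N harder per mm.
- pick: Cleaning pick, 130 mm long, 35 to 70 g, tip down in the stand. Origin at the very tip, z up its axis. From z 60 to 130 mm a square orange handle, 20 x 20 mm, sides along its x and y; below it a white nylon shaft 10 mm thick, the last 23 mm only 6 mm thick with a slippery ball end. The handle's underside rests on the stand: the tip is then 15 mm above the worktop.
- pick_tip (a point): The very end of the pick's ball tip (3 mm radius), the origin of pick.
- pick_handle (a point): Point on the pick's axis in its handle, 105 mm above the tip and 25 mm below the handle's top: where to grip it. Axes as pick.
- stand: Wooden stand, 75 x 130 x 75 mm (x, y, z), fixed. Origin at the centre of its underside. Two square holes 14 mm wide right through it from the top, at y -30 and y +30 mm: one holds the pick, the other the scraper; which is which varies.
- scraper: Scraper with a blue handle of the same size and shape as the pick's, in the other hole of the stand. Not to be disturbed. Origin at its lower end.
- teapot: Stainless teapot with red handle and knob, body 122 mm across, 94 mm high, standing on the rear hotplate. Not to be disturbed. Origin at the centre of its underside.
- soap: Clear washing-up bottle with red cap, 60 mm across, 190 mm high, on the worktop. Not to be disturbed. Origin at the centre of its underside.
- sponge: Yellow and green sponge, 66 x 96 x 32 mm, on the worktop. Not to be disturbed. Origin at the centre of its underside.
Mind the look-alikes: they are no part of the job. Of the things shaped like the pick, the orange one is meant.

How it is judged:
On the way, in this order (a step that is already met when the one before it is completed fails the run):
1. the tip touches the channel floor at the point nearest the knobs (x of pick_tip in the frame of hob between -0.087 and -0.067 m and y of pick_tip in the frame of hob between -0.01 and 0.01 m and z of pick_tip in the frame of hob below 0.0155 m and contact force between pick and channel above 0.5 N), for 0.2 s.
2. the tip, touching the channel floor, passes 40 degrees of the way round clockwise (x of pick_tip in the frame of hob between -0.069 and -0.049 m and y of pick_tip in the frame of hob between 0.0395 and 0.0595 m and z of pick_tip in the frame of hob below 0.0155 m and contact force between pick and channel above 0.5 N), for 0.2 s.
3. the tip, touching the channel floor, passes 80 degrees of the way round clockwise (x of pick_tip in the frame of hob between -0.0234 and -0.0034 m and y of pick_tip in the frame of hob between 0.0658 and 0.0858 m and z of pick_tip in the frame of hob below 0.0155 m and contact force between pick and channel above 0.5 N), for 0.2 s.
4. the tip, touching the channel floor, passes 120 degrees of the way round clockwise (x of pick_tip in the frame of hob between 0.0285 and 0.0485 m and y of pick_tip in the frame of hob between 0.0567 and 0.0767 m and z of pick_tip in the frame of hob below 0.0155 m and contact force between pick and channel above 0.5 N), for 0.2 s.
5. the tip, touching the channel floor, passes 160 degrees of the way round clockwise (x of pick_tip in the frame of hob between 0.0624 and 0.0824 m and y of pick_tip in the frame of hob between 0.0163 and 0.0363 m and z of pick_tip in the frame of hob below 0.0155 m and contact force between pick and channel above 0.5 N), for 0.2 s.
6. the tip, touching the channel floor, passes 200 degrees of the way round clockwise (x of pick_tip in the frame of hob between 0.0624 and 0.0824 m and y of pick_tip in the frame of hob between -0.0363 and -0.0163 m and z of pick_tip in the frame of hob below 0.0155 m and contact force between pick and channel above 0.5 N), for 0.2 s.
7. the tip, touching the channel floor, passes 240 degrees of the way round clockwise (x of pick_tip in the frame of hob between 0.0285 and 0.0485 m and y of pick_tip in the frame of hob between -0.0767 and -0.0567 m and z of pick_tip in the frame of hob below 0.0155 m and contact force between pick and channel above 0.5 N), for 0.2 s.
8. the tip, touching the channel floor, passes 280 degrees of the way round clockwise (x of pick_tip in the frame of hob between -0.0234 and -0.0034 m and y of pick_tip in the frame of hob between -0.0858 and -0.0658 m and z of pick_tip in the frame of hob below 0.0155 m and contact force between pick and channel above 0.5 N), for 0.2 s.
9. the tip, touching the channel floor, passes 320 degrees of the way round clockwise (x of pick_tip in the frame of hob between -0.069 and -0.049 m and y of pick_tip in the frame of hob between -0.0595 and -0.0395 m and z of pick_tip in the frame of hob below 0.0155 m and contact force between pick and channel above 0.5 N), for 0.2 s.
10. still touching the channel floor, the tip is back at the point nearest the knobs: once all the way round (all of step 1), for 0.2 s.
At the end, for the whole second after the job is handed in: The pick stands upright (within 0.08 rad) and at rest in the hole it came from, within 8 mm of its first place and fully down; teapot, scraper, soap and sponge are within 20 mm of where they stood (distance of pick from where it was at the start of the episode below 0.008 m and angle between pick's own z axis and vertical below 0.08 rad and linear speed of pick below 0.02 m/s and distance of each of teapot, soap, sponge, scraper from where it was at the start of the episode below 0.02 m); the robot touches nothing.
It fails at once if the pick is pressed against the hob with more than 25 N (contact force between pick and hob above 25 N).
It fails at once if the pick is dragged along the channel floor faster than 0.15 m/s (contact force between pick and channel above 0.5 N and linear speed of pick above 0.15 m/s).
It fails at once if away from the starting side, the tip comes up out of the channel (over the channel, 17 to 30 mm above the worktop) (horizontal distance between pick_tip and front_plate between 0.069 and 0.085 m and x of pick_tip in the frame of hob above -0.055 m and z of pick_tip in the frame of hob between 0.017 and 0.03 m).
It fails at once if the teapot, scraper, soap or sponge is shifted by more than 20 mm or tipped (distance of any of teapot, soap, sponge, scraper from where it was at the start of the episode above 0.02 m or angle between any of teapot, soap, sponge, scraper's own z axis and vertical above 0.25 rad).
It also fails if it takes over 72 s, if anything falls off the work surface, if the arm or the gripper's body presses on something with over 40 N, if the wrist force passes 120 N, or if a joint passes its speed limit or range.

## Working session

There is one attempt and no reset: what is moved stays moved. The work goes in short steps, Python scripts to look and compute and a tool call to move; the robot and the scene stay as the last step left them, time stands still between calls to the robot, and variables do not carry over. Pictures are saved under pics/ and viewed, at most 10 in all, crops included, and the job is handed in when it is done.

Besides the shell and the picture viewer there is one more tool, called after "Request:" in YAML: its name, and indented under it one key for each argument. play_rows: Moves the arm, as the interface text tells. Its arguments: {"type":"object","properties":{"plan":{"type":"array","items":{"type":"array"}}},"required":["plan"]}

```bash
ls; mkdir -p pics; cat > h.py <<'E'
from bench import *
import numpy as np, cv2
def cloud(p):
    K=p["intrinsics"];z=p["range_z"];v,u=np.mgrid[:420,:560]
    c=np.stack([(u-K[0,2])/K[0,0]*z,(v-K[1,2])/K[1,1]*z,z],-1)
    R=cv2.Rodrigues(np.array(p["rvec"],float))[0]
    return (c-np.array(p["tvec"]).ravel())@R
E
python3 - <<'E'
from h import *
o=get_obs()
print({k:np.round(v,4).tolist() for k,v in o.items()})
for n in ["scene","top"]:
    p=camera(n); cv2.imwrite(f"pics/{n}1.png",p["image"][:,:,::-1])
    W=cloud(p); np.savez(f"{n}1.npz",W=W,im=p["image"],z=p["range_z"])
    for l in ["pick","scraper","stand","front_plate","hob","teapot"]:
        try:
            for m in masks_of(p,l)[:3]:
                q=W[m["mask"]&(p["range_z"]>0)]
                print(n,l,round(m["conf"],2),np.round(m["rect"]),np.round(np.median(q,0),3),np.round(np.percentile(q,2,0),3),np.round(np.percentile(q,98,0),3))
        except Exception as e: print(l,e)
E
```

```text
pics
{'time_s': 0.0, 'q': [1.0697, 0.1816, 1.608, -0.0, 1.3538, -0.2063], 'dq': [-0.002, 0.0005, 0.0005, -0.0004, 0.0006, 0.0012], 'joint_efforts': [0.0012, -44.4894, -35.1326, -0.0001, 0.0091, 0.0], 'eef_pos': [0.1668, 0.5497, 0.2304], 'eef_rot': [-0.0003, 0.1469, 0.9892, -0.0008], 'wrist_force': [-0.3718, -0.4915, 0.0833], 'torque': [0.0128, -0.0222, 0.0287], 'grasp_force': 0.0, 'opening': 1.0071}
scene pick 0.92 [444. 243.  27.  31.] [0.35  0.296 0.106] [0.337 0.287 0.026] [0.356 0.306 0.132]
scene pick 0.81 [360. 231.  15.  31.] [0.474 0.185 0.106] [0.46  0.173 0.027] [0.482 0.193 0.132]
scene pick 0.66 [413. 212.  19.  37.] [0.354 0.212 0.098] [0.325 0.197 0.   ] [0.36  0.222 0.132]
scene scraper 0.59 [426. 274.  19.  28.] [0.443 0.337 0.13 ] [0.428 0.328 0.082] [0.447 0.347 0.147]
scene stand 0.91 [405. 280.  81.  76.] [0.464 0.312 0.075] [0.401 0.247 0.004] [0.494 0.374 0.079]
scene front_plate 0.56 [192. 187. 235. 186.] [ 0.667 -0.15   0.01 ] [ 0.429 -0.331  0.005] [ 0.918 -0.016  0.023]
scene hob 0.93 [193. 189. 241. 184.] [ 0.669 -0.15   0.01 ] [ 0.427 -0.33   0.005] [ 0.91
[... 351 characters left out ...]
 14.] [0.451 0.274 0.141] [0.441 0.267 0.075] [0.468 0.288 0.148]
top scraper 0.65 [149. 273.  20.  15.] [0.435 0.331 0.142] [0.425 0.324 0.081] [0.446 0.346 0.149]
top front_plate 0.6 [390. 176. 165. 231.] [ 0.631 -0.18   0.009] [ 0.425 -0.335  0.004] [ 0.914 -0.024  0.024]
top hob 0.89 [388. 175. 169. 232.] [ 0.633 -0.18   0.009] [ 0.424 -0.336  0.003] [ 0.915 -0.023  0.024]
top teapot 0.88 [388. 111.  72.  73.] [ 0.777 -0.152  0.087] [ 0.728 -0.248  0.019] [ 0.851 -0.103  0.102]
top teapot 0.58 [396. 209.  71.  66.] [ 0.569 -0.194  0.011] [ 0.5   -0.275  0.006] [ 0.657 -0.118  0.017]
top teapot 0.17 [388. 176. 168. 229.] [ 0.632 -0.18   0.009] [ 0.425 -0.335  0.004] [ 0.914 -0.023  0.024]
```

View pics/scene1.png

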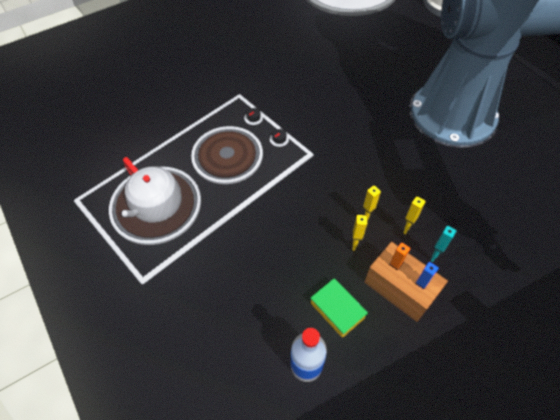

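View pics/top1.png

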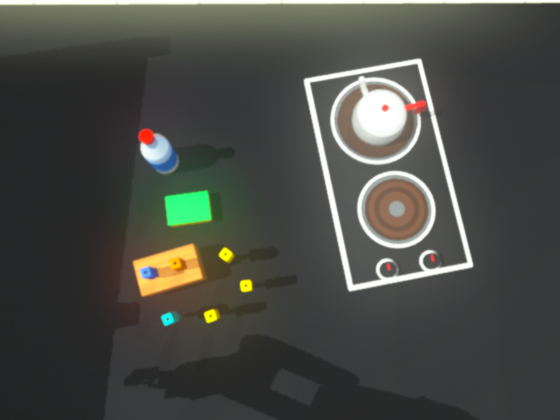

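Candidates in the top view: orange in the stand at (176,264), blue scraper in the stand (148,273), loose yellow ones (226,255), (246,286), (211,316), and a teal one (168,319). By the description, the orange one at (176,264) is the pick. Now a precise measurement.

```bash
cat >> h.py <<'E'
def plane(p,uv,z):
    K=p["intrinsics"];R=cv2.Rodrigues(np.array(p["rvec"],float))[0];t=np.array(p["tvec"],float).ravel()
    d=cv2.undistortPoints(np.float64(uv).reshape(-1,1,2),K,None).reshape(-1,2)
    d=np.c_[d,np.ones(len(d))]@R;c=-R.T@t
    return c+d*((z-c[2])/d[:,2])[:,None]
def circ(xy):
    A=np.c_[2*xy,np.ones(len(xy))];s=np.linalg.lstsq(A,(xy**2).sum(1),rcond=None)[0]
    return s[:2],np.sqrt(s[2]+s[0]**2+s[1]**2)
E
python3 - <<'E'
from h import *
for n in ["top","scene"]:
    p=camera(n);im=p["image"];W=cloud(p);hsv=cv2.cvtColor(im,cv2.COLOR_RGB2HSV)
    v,u=np.mgrid[:420,:560];uv=np.stack([u,v],-1)
    # handles/stand
    for nm,lo,hi in [("orange",(4,200,90),(13,255,255)),("blue",(105,120,60),(130,255,255))]:
        m=(cv2.inRange(hsv,lo,hi)>0)&(W[...,2]>.139)&(W[...,2]<.151)&(abs(W[...,0]-.445)<.06)&(abs(W[...,1]-.305)<.07)
        print(n,nm,m.sum(),W[m].mean(0).round(4),W[m].min(0).round(4),W[m].max(0).round(4))
    m=(abs(W[...,2]-.0755)<.004)&(abs(W[...,0]-.445)<.1)&(abs(W[...,1]-.305)<.1)
    r=cv2.minAreaRect(np.float32(W[m][:,:2]*1000));print(n,"stand",r,m.sum())
    hm=masks_of(p,"hob")
    if hm:
        cs=max(cv2.findContours(hm[0]["mask"].astype(np.uint8),cv2.RETR_EXTERNAL,cv2.CHAIN_APPROX_NONE)[0],key=len).reshape(-1,2)
        r=cv2.minAreaRect(np.float32(plane(p,cs,.008)[:,:2]*1000));print(n,"hob",r)
    # bead: bright grey pixels, rays on z=16mm
    P=plane(p,uv.reshape(-1,2),.016).reshape(420,560,3)
    c=np.array([.572,-.195])
    gray=im.max(2).astype(float)
    for it in range(6):
        pts=[]
        for a in np.arange(0,2*np.pi,.05):
            rr=np.arange(.075,.095,.0005);q=np.c_[c[0]+rr*np.cos(a),c[1]+rr*np.sin(a),0*rr+.016]
            px=cv2.projectPoints(q,np.array(p["rvec"],float),np.array(p["tvec"],float),p["intrinsics"],None)[0].reshape(-1,2).astype(np.float32)
            s=cv2.remap(im.min(2).astype(np.float32),px[:,:1],px[:,1:],cv2.INTER_LINEAR).ravel()
            w=np.clip(s-s.max()*.6,0,None)
            pts.append(q[0,:2]+(w@rr/w.sum()-rr[0])*np.array([np.cos(a),np.sin(a)]))
        pts=np.array(pts);c,r=circ(pts)
    print(n,"bead",c.round(4),r.round(4),"resid",np.std(np.hypot(*(pts-c).T)-r).round(5))
p=None
im=cv2.imread("pics/top1.png");cv2.imwrite("pics/crop1.png",cv2.resize(im[230:335,125:265],None,fx=5,fy=5,interpolation=cv2.INTER_CUBIC))
E
```

```text
<stdin>:8: RuntimeWarning: Mean of empty slice.
  ret = um.true_divide(
Traceback (most recent call last):
ValueError: zero-size array to reduction operation minimum which has no identity
```

```bash
cat > m.py <<'E'
from h import *
for n in ["top","scene"]:
    p=camera(n);im=p["image"];W=cloud(p);hsv=cv2.cvtColor(im,cv2.COLOR_RGB2HSV)
    for nm,lo,hi in [("orange",0,60),("blue",90,180)]:
        m=(hsv[...,0]>=lo)&(hsv[...,0]<hi)&(W[...,2]>.139)&(W[...,2]<.153)&(abs(W[...,0]-.445)<.06)&(abs(W[...,1]-.305)<.07)
        r=cv2.minAreaRect(np.float32(W[m][:,:2]*1000))
        print(n,nm,m.sum(),W[m].mean(0).round(4),np.round(np.r_[r[0],r[1],r[2]],1),"hue",np.median(hsv[m][:,0]))
    m=(abs(W[...,2]-.0755)<.004)&(abs(W[...,0]-.445)<.1)&(abs(W[...,1]-.305)<.1)
    r=cv2.minAreaRect(np.float32(W[m][:,:2]*1000));print(n,"stand",np.round(np.r_[r[0],r[1],r[2]],1),m.sum())
    hm=masks_of(p,"hob")
    if hm:
        cs=max(cv2.findContours(hm[0]["mask"].astype(np.uint8),cv2.RETR_EXTERNAL,cv2.CHAIN_APPROX_NONE)[0],key=len).reshape(-1,2)
        r=cv2.minAreaRect(np.float32(plane(p,cs,.008)[:,:2]*1000));print(n,"hob",np.round(np.r_[r[0],r[1],r[2]],1))
    c=np.array([.572,-.195])
    for it in range(6):
        pts=[]
        for a in np.arange(0,2*np.pi,.05):
            rr=np.arange(.075,.095,.0005);q=np.c_[c[0]+rr*np.cos(a),c[1]+rr*np.sin(a),0*rr+.016]
            px=cv2.projectPoints(q,np.array(p["rvec"],float),np.array(p["tvec"],float),p["intrinsics"],None)[0].reshape(-1,2).astype(np.float32)
            s=cv2.remap(im.min(2).astype(np.float32),px[:,:1],px[:,1:],cv2.INTER_LINEAR).ravel()
            w=np.clip(s-s.max()*.6,0,None)
            pts.append(c+(w@rr/w.sum())*np.array([np.cos(a),np.sin(a)]))
        pts=np.array(pts);c,r=circ(pts)
    print(n,"bead",c.round(4),r.round(4),"resid",np.std(np.hypot(*(pts-c).T)-r).round(5))
im=cv2.imread("pics/top1.png");cv2.imwrite("pics/crop1.png",cv2.resize(im[230:335,125:265],None,fx=5,fy=5,interpolation=cv2.INTER_CUBIC))
E
python3 m.py
```

```text
top orange 104 [0.4526 0.2782 0.145 ] [452.7 278.5  19.7  20.1  15.6] hue 22.0
top blue 105 [0.4363 0.3354 0.145 ] [435.9 336.2  19.5  20.1  20. ] hue 108.0
top stand [416.5 299.4 134.6 130.4  16. ] 1799
top hob [ 671.3 -177.7  509.2  289.6   10.1]
top bead [ 0.5788 -0.1956] 0.0836 resid 0.00011
scene orange 122 [0.4528 0.2794 0.1447] [446.7 298.   20.1  60.1  14.9] hue 13.0
scene blue 128 [0.4361 0.3365 0.1448] [434.9 335.9  20.9  19.4  19.2] hue 109.0
scene stand [406.2 291.8 155.3 138.5  16.3] 1964
scene hob [ 670.1 -178.7  511.9  292.7   10.3]
scene bead [ 0.5765 -0.195 ] 0.0841 resid 0.0002
```

View pics/crop1.png

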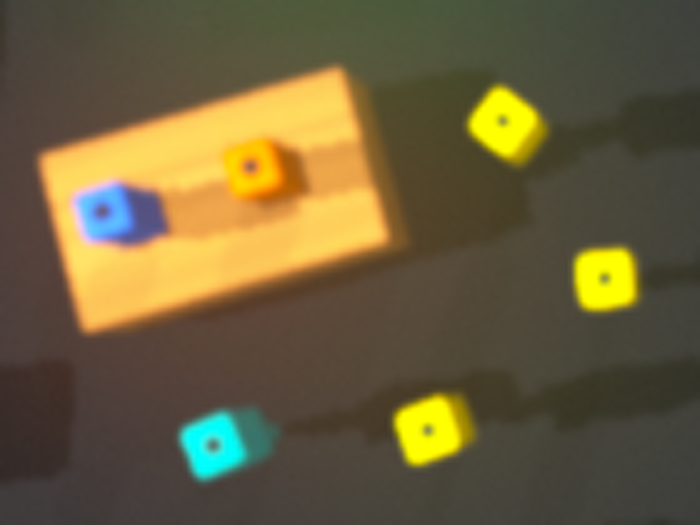

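The crop shows the orange pick in the stand's right-hand hole at (250,165), clearly apart from blue, yellow and teal. Moving above it.

Request:
play_rows:
  plan:
    - [85, [-0.882, -0.44, 0], 0.316]
    - [85, [-0.882, -0.44, 0], 0.316]
    - [85, [-0.882, -0.44, 0], 0.316]
    - [85, [-0.882, -0.44, 0], 0.316]
    - [85, [-0.882, -0.44, 0], 0.316]
    - [85, [-0.882, -0.44, 0], 0.316]
    - [85, [-0.882, -0.44, 0], 0.316]
    - [85, [-0.882, -0.44, 0], 0.316]
    - [85, [-0.882, -0.44, 0], 0.316]
    - [85, [-0.882, -0.44, 0], 0.316]

```text
time_s: 1.95
eef_pos: [0.454, 0.2786, 0.2311]
eef_rot: [-0.0, 0.601, 0.799, -0.0]
wrist_force: [-0.0, -0.1, 0.2]
opening: 0.996
grasp_force: 0.0
```

```bash
cat >> h.py <<'E'
from scipy.spatial.transform import Rotation as Ro
def pose():
    o=get_obs();T=np.eye(4);q=np.array(o["eef_rot"]);T[:3,:3]=Ro.from_quat(q[[1,2,3,0]]).as_matrix();T[:3,3]=o["eef_pos"];return T,o
def wcloud():
    T,o=pose();p=camera("wrist");M=T@np.array(p["T_tool_cam"])
    p["rvec"]=cv2.Rodrigues(M[:3,:3].T.copy())[0];p["tvec"]=-M[:3,:3].T@M[:3,3]
    return p,cloud(p),T,o
E
python3 - <<'E'
from h import *
p,W,T,o=wcloud()
print(o["time_s"],T.round(4),o["q"],o["wrist_force"])
im=p["image"];cv2.imwrite("pics/w1.png",im[:,:,::-1]);hsv=cv2.cvtColor(im,cv2.COLOR_RGB2HSV)
for nm,lo,hi in [("orange",0,60),("blue",90,180)]:
    m=(hsv[...,0]>=lo)&(hsv[...,0]<hi)&(hsv[...,1]>100)&(abs(W[...,2]-.145)<.006)
    c=cv2.connectedComponentsWithStats(m.astype(np.uint8))
    for i in range(1,c[0]):
        if c[2][i,4]>150:
            r=cv2.minAreaRect(np.float32(W[c[1]==i][:,:2]*1000));print(nm,c[2][i],np.round(np.r_[r[0],r[1],r[2]],1),W[c[1]==i].mean(0).round(4))
E
```

```text
1.95 [[-2.771e-01  9.609e-01 -6.000e-04  4.540e-01]
 [ 9.609e-01  2.771e-01  2.000e-04  2.786e-01]
 [ 3.000e-04 -5.000e-04 -1.000e+00  2.311e-01]
 [ 0.000e+00  0.000e+00  0.000e+00  1.000e+00]] [3.27122409e-01 8.64495031e-02 1.71305245e+00 3.77693983e-04
 1.34258922e+00 4.63071031e-02] [-0.04384399 -0.12556637  0.15067071]
orange [261 193  28  29 686] [451.1 278.1  19.6  20.2  16.2] [0.4508 0.2794 0.1444]
blue [260 107  30  31 745] [434.7 335.6  19.4  19.4  16.7] [0.4345 0.3358 0.1447]
```

View pics/w1.png

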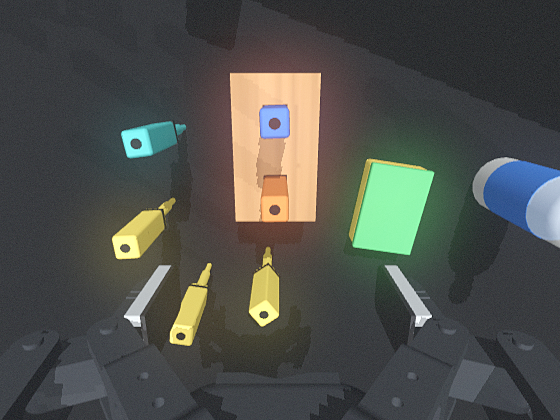

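The pick's top is at (275,210), centred between the fingers. The loose yellow ones are lower and outside the fingers. Descend and grip.

Request:
play_rows:
  plan:
    - [60, [0, -0.005, 0.1], 0]
    - [60, [0, -0.005, 0.2], 0]
    - [60, [0, -0.005, 0.28], 0]
    - [60, [0, -0.005, 0.325], 0]
    - [60, [0, -0.005, 0.325], 0]
    - [60, [0, -0.005, 0.325], 0]
    - [10, [0, -0.005, 0.325], 0]
    - [10, [0, -0.005, 0.325], 0]
    - [10, [0, -0.005, 0.325], 0]
    - [10, [0, -0.005, 0.325], 0]

```text
time_s: 3.0
eef_pos: [0.4523, 0.2792, 0.1026]
eef_rot: [0.0, 0.6, 0.8, 0.001]
wrist_force: [-2.1, 0.2, 6.3]
opening: 0.23
grasp_force: 58.5
```

Request:
play_rows:
  plan:
    - [10, [0, 0, 0], 0]
    - [10, [0, 0, 0], 0]
    - [10, [0, 0, 0], 0]
    - [10, [0, 0, 0], 0]

```text
time_s: 3.4
eef_pos: [0.4523, 0.2791, 0.1026]
eef_rot: [0.0, 0.6, 0.8, 0.001]
wrist_force: [-2.7, 0.6, 6.0]
opening: 0.227
grasp_force: 58.6
```

Request:
play_rows:
  plan:
    - [10, [0, 0, -0.08], 0]
    - [10, [0, 0, -0.18], 0]
    - [10, [0, 0, -0.28], 0]
    - [10, [0, 0, -0.3375], 0]
    - [10, [-0.12, -0.01, -0.3375], 0]
    - [10, [-0.24, -0.02, -0.3375], 0]
    - [10, [-0.36, -0.03, -0.3375], 0]
    - [10, [-0.48, -0.04, -0.3375], 0]
    - [10, [-0.6, -0.05, -0.3375], 0]
    - [10, [-0.7, -0.06, -0.3375], 0]

```text
time_s: 4.4
eef_pos: [0.5069, 0.0006, 0.2366]
eef_rot: [0.0, 0.601, 0.8, 0.0]
wrist_force: [-0.1, 1.0, -0.7]
opening: 0.221
grasp_force: 60.8
```

Request:
play_rows:
  plan:
    - [10, [-0.12, -0.01, 0], 0]
    - [10, [-0.24, -0.02, 0], 0]
    - [10, [-0.36, -0.03, 0], 0]
    - [10, [-0.48, -0.04, 0], 0]
    - [10, [-0.58, -0.045, 0], 0]
    - [10, [-0.64, -0.047, 0], 0]
    - [10, [-0.645, -0.0475, 0], 0]
    - [10, [-0.645, -0.0475, 0], 0]
    - [10, [-0.645, -0.0475, 0], 0]

```text
time_s: 5.3
eef_pos: [0.5604, -0.2488, 0.2361]
eef_rot: [-0.0, 0.6, 0.8, 0.0]
wrist_force: [0.6, 0.0, 0.5]
opening: 0.228
grasp_force: 60.8
```

```bash
python3 - <<'E'
from h import *
p,W,T,o=wcloud()
print(o["time_s"],T.round(4),o["wrist_force"],o["opening"])
im=p["image"];cv2.imwrite("pics/w2.png",im[:,:,::-1])
np.savez("w2.npz",im=im,W=W,K=p["intrinsics"],rvec=p["rvec"],tvec=p["tvec"])
E
```

```text
5.3 [[-2.800e-01  9.600e-01 -5.000e-04  5.604e-01]
 [ 9.600e-01  2.800e-01  7.000e-04 -2.488e-01]
 [ 8.000e-04 -2.000e-04 -1.000e+00  2.361e-01]
 [ 0.000e+00  0.000e+00  0.000e+00  1.000e+00]] [0.55762112 0.02106575 0.54800374] 0.22785840506250707
```

View pics/w2.png

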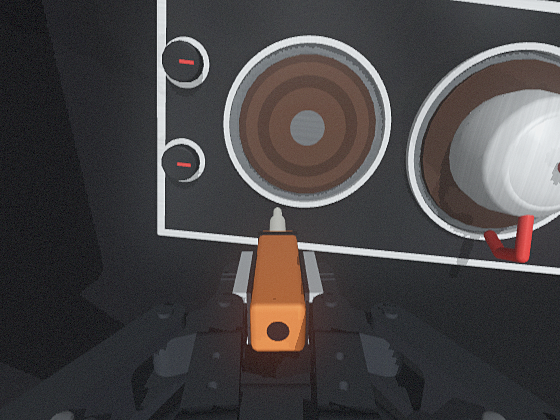

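The picture shows the pick held straight with the tip end at about (278,210). The front plate is centred near (307,127) with its bead around it, and the knobs are to the left. Fitting the bead and the tip in this same picture.

```bash
cat > m2.py <<'E'
from h import *
import sys
def bead(p,c,z=.016,r0=.079,r1=.091,skip=None):
    c=np.array(c,float)
    for it in range(8):
        pts=[]
        for a in np.arange(0,2*np.pi,.05):
            rr=np.arange(r0,r1,.0003);q=np.c_[c[0]+rr*np.cos(a),c[1]+rr*np.sin(a),0*rr+z]
            px=cv2.projectPoints(q,np.array(p["rvec"],float),np.array(p["tvec"],float),p["K"],None)[0].reshape(-1,2).astype(np.float32)
            if px.min()<0 or px[:,1].max()>205: continue
            s=cv2.remap(p["im"].min(2).astype(np.float32),px[:,:1],px[:,1:],cv2.INTER_LINEAR).ravel()
            if s.max()<120: continue
            w=np.clip(s-s.max()*.6,0,None);pts.append(c+(w@rr/w.sum())*np.array([np.cos(a),np.sin(a)]))
        pts=np.array(pts);c,r=circ(pts)
        d=abs(np.hypot(*(pts-c).T)-r);c,r=circ(pts[d<2.5*d.mean()+1e-9])
    return c,r,len(pts),d.std()
if __name__=="__main__":
    p=dict(np.load("w2.npz"));p["intrinsics"]=p["K"]
    print("bead",bead(p,[.5777,-.1953]))
    im=p["im"];hsv=cv2.cvtColor(im,cv2.COLOR_RGB2HSV)
    # disc by hue: brown
    m=((hsv[...,0]<14)&(hsv[...,1]>70)&(im[...,0]<140)).astype(np.uint8);m[215:]=0;m[:,395:]=0
    m=cv2.morphologyEx(m,cv2.MORPH_OPEN,np.ones((3,3)))
    cs=max(cv2.findContours(m,cv2.RETR_EXTERNAL,cv2.CHAIN_APPROX_NONE)[0],key=len).reshape(-1,2)
    print("disc",circ(plane(p,cs,.018)[:,:2]))
    sub=im[200:236,262:296].min(2)
    for v in range(204,232,2):
        row=im[v,255:302].min(1); print(v,row[::2].tolist()) if v<222 else None
    for v in (214,220,226):
        row=im[v,262:296].astype(float).min(1);w=np.clip(row-130,0,None);print("centre col",v,w@np.arange(262,296)/w.sum())
    for uv,z in [((278,211),.151)]: print("tip?",plane(p,[uv],z))
    hp=(hsv[...,0]<22)&(hsv[...,1]>150)
    Wz=p["W"];
    m=hp&(abs(Wz[...,2]-.279)<.01);print("top z",m.sum(),np.median(Wz[m],0) if m.any() else None)
E
python3 m2.py
```

```text
bead (array([ 0.5764888 , -0.19729128]), np.float64(0.08444812874248739), 113, np.float64(4.8628338027348546e-05))
disc (array([ 0.57731328, -0.19837091]), np.float64(0.06438424899582847))
204 [56, 59, 61, 58, 60, 59, 57, 58, 62, 52, 62, 46, 35, 67, 152, 187, 209, 224, 222, 216, 221, 219, 214, 216]
206 [61, 64, 63, 61, 57, 55, 60, 54, 59, 63, 55, 48, 39, 46, 44, 41, 27, 64, 155, 190, 197, 203, 211, 212]
208 [60, 58, 58, 56, 58, 59, 51, 54, 57, 51, 153, 200, 164, 47, 50, 49, 65, 59, 54, 51, 42, 36, 23, 43]
210 [58, 57, 55, 58, 59, 51, 60, 65, 59, 91, 173, 183, 181, 103, 56, 59, 64, 61, 53, 62, 57, 60, 59, 60]
212 [61, 60, 63, 57, 57, 64, 58, 60, 58, 116, 173, 182, 178, 166, 61, 65, 57, 61, 59, 60, 64, 57, 61, 56]
214 [62, 60, 58, 62, 61, 59, 62, 60, 53, 127, 175, 179, 180, 178, 57, 58, 55, 65, 66, 58, 57, 54, 62, 57]
216 [58, 58, 59, 60, 55, 56, 55, 57, 44, 162, 180, 181, 179, 181, 57, 63, 58, 63, 55, 63, 63, 62, 61, 66]
218 [57, 58, 61, 57, 61, 60, 60, 51, 160, 168, 176, 180, 177, 173, 176, 44, 61, 61, 58, 61, 67, 63, 64, 63]
220 [60, 60, 55, 61, 62, 51, 57, 52, 162, 171, 177, 179, 180, 176, 173, 57, 55, 59, 56, 58, 60, 57, 62, 63]
centre col 214 277.5989159891599
centre col 220 277.4801901743265
centre col 226 277.3454258675079
tip? [[ 0.56041933 -0.24985372  0.151     ]]
top z 2845 [ 0.55886425 -0.24546566  0.27800814]
```

Request:
play_rows:
  plan:
    - [10, [0.07, -0.06, 0], 0]
    - [10, [0.136, -0.1145, 0.06], 0]
    - [10, [0.136, -0.1145, 0.16], 0]
    - [10, [0.136, -0.1145, 0.24], 0]
    - [10, [0.136, -0.1145, 0.29], 0]
    - [10, [0.136, -0.1145, 0.316], 0]
    - [10, [0.136, -0.1145, 0.316], 0]
    - [10, [0.136, -0.1145, 0.316], 0]
    - [10, [0.136, -0.1145, 0.316], 0]

```text
time_s: 6.25
eef_pos: [0.5025, -0.2109, 0.1115]
eef_rot: [0.001, 0.6, 0.8, 0.0]
wrist_force: [-0.2, 0.9, -1.0]
opening: 0.224
grasp_force: 60.9
```

```bash
cat > m3.py <<'E'
from h import *
from m2 import bead
p,W,T,o=wcloud()
f=np.array(o["wrist_force"]);print(o["time_s"],"tcp",T[:3,3].round(4),"F",f.round(2))
im=p["image"];cv2.imwrite("pics/w3.png",cv2.resize(im[60:300,180:500],None,fx=2.4,fy=2.4)[:,:,::-1])
p["im"]=im;p["K"]=p["intrinsics"];np.savez("w3.npz",im=im,K=p["K"],rvec=p["rvec"],tvec=p["tvec"])
c,r,n,s=bead(p,[.577,-.196]);print("bead",c.round(4),r.round(4),n,s)
tipz=.015+T[2,3]-.1026+.003
t=plane(p,[(277.7,211.5)],tipz)[0];d=t[:2]-c;a=np.radians(10.2)
print("tip",t.round(4),"rel hob",(d@[np.cos(a),np.sin(a)]).round(4),(d@[-np.sin(a),np.cos(a)]).round(4),np.hypot(*d).round(4))
E
python3 m3.py
```

```text
6.25 tcp [ 0.5025 -0.2109  0.1115] F [-0.18  0.95 -0.96]
bead [ 0.5765 -0.1973] 0.0845 59 4.166474494969779e-05
tip [ 0.5026 -0.2124  0.0269] rel hob -0.0754 -0.0017 0.0754
```

View pics/w3.png

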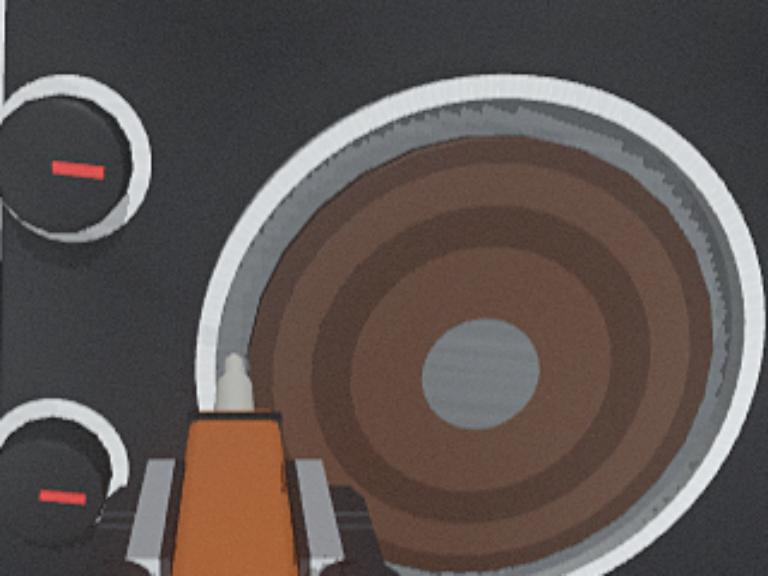

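The tip (235,360 in the crop) is over the channel with a small gap to the disc. Shift 2 mm and go down to just above the highest possible floor.

Request:
play_rows:
  plan:
    - [10, [0.005, -0.0035, 0], 0]
    - [10, [0.005, -0.0035, 0.008], 0]
    - [10, [0.005, -0.0035, 0.016], 0]
    - [10, [0.005, -0.0035, 0.024], 0]
    - [10, [0.005, -0.0035, 0.024], 0]
    - [10, [0.005, -0.0035, 0.024], 0]
    - [10, [0.005, -0.0035, 0.024], 0]

```text
time_s: 7.0
eef_pos: [0.4996, -0.2089, 0.1002]
eef_rot: [-0.0, 0.6, 0.8, 0.0]
wrist_force: [0.4, -0.1, 1.5]
opening: 0.223
grasp_force: 61.3
```

```bash
python3 m3.py
```

```text
7.0 tcp [ 0.4996 -0.2089  0.1002] F [ 0.4  -0.1   1.52]
bead [ 0.5765 -0.1974] 0.0845 55 3.3309354302539004e-05
tip [ 0.4995 -0.2103  0.0156] rel hob -0.0781 0.001 0.0781
```

Request:
play_rows:
  plan:
    - [10, [0, 0, 0], 0]
    - [10, [0, 0, 0], 0]
    - [10, [0, 0, 0], 0]

```text
time_s: 7.35
eef_pos: [0.4996, -0.2089, 0.1003]
eef_rot: [-0.0, 0.6, 0.8, -0.0]
wrist_force: [-0.4, -0.1, 0.6]
opening: 0.227
grasp_force: 61.2
```

Request:
play_rows:
  plan:
    - [10, [0, 0, 0.003], 0]
    - [10, [0, 0, 0.003], 0]
    - [10, [0, 0, 0.003], 0]

```text
time_s: 7.65
eef_pos: [0.4997, -0.209, 0.0998]
eef_rot: [0.0, 0.6, 0.8, -0.0]
wrist_force: [-1.6, 0.5, 5.3]
opening: 0.228
grasp_force: 62.0
```

Floor found (about 5 N). Now working out the rows for the circle.

```bash
cat > rows.py <<'E'
import numpy as np,sys
# commanded (rounded to .0005 normalised) path, tool axes; 15 deg per call
C=np.array([.5764,-.1958]);h=10.2;X=np.array([-.28,.96]);Y=np.array([.96,.28])
pt=lambda t,r=.077:C+r*np.array([np.cos(np.radians(h+180-t)),np.sin(np.radians(h+180-t))])
tl=lambda p:np.array([p@X,p@Y])/.4
cur=tl(np.array([.4996,-.2089]))
for k in range(25):
    R=[np.round((tl(pt(15*k+1.5*j))-cur)/.0005)*.0005 for j in range(1,11)]
    print(15*(k+1)," ".join(f"[{a[0]:.4f},{a[1]:.4f}]" for a in R));cur=cur+R[-1]
E
python3 rows.py
```

```text
15 [0.0030,0.0025] [0.0080,0.0035] [0.0130,0.0045] [0.0180,0.0050] [0.0230,0.0065] [0.0275,0.0075] [0.0325,0.0090] [0.0375,0.0105] [0.0420,0.0120] [0.0470,0.0140]
30 [0.0045,0.0015] [0.0090,0.0035] [0.0135,0.0060] [0.0185,0.0080] [0.0225,0.0105] [0.0270,0.0130] [0.0315,0.0155] [0.0355,0.0180] [0.0400,0.0210] [0.0440,0.0240]
45 [0.0040,0.0030] [0.0080,0.0060] [0.0120,0.0090] [0.0155,0.0125] [0.0195,0.0160] [0.0230,0.0195] [0.0265,0.0230] [0.0300,0.0270] [0.0330,0.0305] [0.0365,0.0345]
60 [0.0030,0.0040] [0.0060,0.0080] [0.0090,0.0120] [0.0115,0.0165] [0.0145,0.0205] [0.0170,0.0250] [0.0195,0.0295] [0.0220,0.0340] [0.0240,0.0385] [0.0260,0.0430]
75 [0.0020,0.0045] [0.0040,0.0090] [0.0055,0.0140] [0.0075,0.0185] [0.0090,0.0235] [0.0100,0.0285] [0.0115,0.0330] [0.0125,0.0380] [0.0135,0.0430] [0.0145,0.0480]
90 [0.0005,0.0050] [0.0010,0.0100] [0.0015,0.0150] [0.0020,0.0200] [0.0020,0.0250] [0.0020,0.0300] [0.0020,0.0350] [0.0020,0.0405] [0.0015,0.0455] [0.0010,0.0505]
105 [-0.0005,0.0050] [-0.0010,0.0100] [-0.0020,0.0150] [-0.0030,0.0195] [-0.0040,0.0245] [-0.0055,0.0295] [-0.0070,0.0345]
[... 2533 characters left out ...]
.0345,-0.0360]
330 [0.0040,-0.0035] [0.0080,-0.0065] [0.0125,-0.0095] [0.0165,-0.0120] [0.0210,-0.0145] [0.0250,-0.0175] [0.0295,-0.0200] [0.0340,-0.0220] [0.0385,-0.0245] [0.0430,-0.0265]
345 [0.0045,-0.0020] [0.0095,-0.0040] [0.0140,-0.0055] [0.0190,-0.0070] [0.0235,-0.0085] [0.0285,-0.0100] [0.0335,-0.0110] [0.0385,-0.0125] [0.0435,-0.0135] [0.0485,-0.0140]
360 [0.0050,-0.0010] [0.0100,-0.0015] [0.0150,-0.0020] [0.0200,-0.0025] [0.0250,-0.0025] [0.0300,-0.0025] [0.0350,-0.0025] [0.0400,-0.0020] [0.0450,-0.0020] [0.0500,-0.0015]
375 [0.0050,0.0005] [0.0100,0.0015] [0.0150,0.0025] [0.0200,0.0030] [0.0250,0.0045] [0.0295,0.0055] [0.0345,0.0070] [0.0395,0.0085] [0.0440,0.0100] [0.0490,0.0120]
```

Request:
play_rows:
  plan:
    - [10, [0.003, 0.0025, 0], 0]
    - [10, [0.008, 0.0035, 0], 0]
    - [10, [0.013, 0.0045, 0], 0]
    - [10, [0.018, 0.005, 0], 0]
    - [10, [0.023, 0.0065, 0], 0]
    - [10, [0.0275, 0.0075, 0], 0]
    - [10, [0.0325, 0.009, 0], 0]
    - [10, [0.0375, 0.0105, 0], 0]
    - [10, [0.042, 0.012, 0], 0]
    - [10, [0.047, 0.014, 0], 0]

```text
time_s: 8.65
eef_pos: [0.5001, -0.1898, 0.0997]
eef_rot: [0.001, 0.6, 0.8, -0.0]
wrist_force: [-0.2, -3.9, 5.5]
opening: 0.226
grasp_force: 61.7
```

Request:
play_rows:
  plan:
    - [10, [0.0045, 0.0015, 0], 0]
    - [10, [0.009, 0.0035, 0], 0]
    - [10, [0.0135, 0.006, 0], 0]
    - [10, [0.0185, 0.008, 0], 0]
    - [10, [0.0225, 0.0105, 0], 0]
    - [10, [0.027, 0.013, 0], 0]
    - [10, [0.0315, 0.0155, 0], 0]
    - [10, [0.0355, 0.018, 0], 0]
    - [10, [0.04, 0.021, 0], 0]
    - [10, [0.044, 0.024, 0], 0]

```text
time_s: 9.65
eef_pos: [0.504, -0.17, 0.0995]
eef_rot: [0.0, 0.6, 0.8, -0.0]
wrist_force: [-1.3, -3.6, 6.4]
opening: 0.228
grasp_force: 61.7
```

Request:
play_rows:
  plan:
    - [10, [0.004, 0.003, 0], 0]
    - [10, [0.008, 0.006, 0], 0]
    - [10, [0.012, 0.009, 0], 0]
    - [10, [0.0155, 0.0125, 0], 0]
    - [10, [0.0195, 0.016, 0], 0]
    - [10, [0.023, 0.0195, -0.0005], 0]
    - [10, [0.0265, 0.023, -0.0005], 0]
    - [10, [0.03, 0.027, -0.0005], 0]
    - [10, [0.033, 0.0305, -0.0005], 0]
    - [10, [0.0365, 0.0345, -0.0005], 0]

```text
time_s: 10.65
eef_pos: [0.5128, -0.1517, 0.0992]
eef_rot: [-0.0, 0.6, 0.8, -0.0]
wrist_force: [-1.6, -3.2, 5.2]
opening: 0.226
grasp_force: 61.6
```

Request:
play_rows:
  plan:
    - [10, [0.003, 0.004, 0], 0]
    - [10, [0.006, 0.008, 0], 0]
    - [10, [0.009, 0.012, 0], 0]
    - [10, [0.0115, 0.0165, 0], 0]
    - [10, [0.0145, 0.0205, 0], 0]
    - [10, [0.017, 0.025, 0], 0]
    - [10, [0.0195, 0.0295, 0], 0]
    - [10, [0.022, 0.034, 0], 0]
    - [10, [0.024, 0.0385, 0], 0]
    - [10, [0.026, 0.043, 0], 0]

```text
time_s: 11.65
eef_pos: [0.5267, -0.1366, 0.099]
eef_rot: [-0.0, 0.6, 0.8, 0.0]
wrist_force: [-1.1, -0.8, 3.2]
opening: 0.227
grasp_force: 61.4
```

Request:
play_rows:
  plan:
    - [10, [0.002, 0.0045, 0.0005], 0]
    - [10, [0.004, 0.009, 0.0005], 0]
    - [10, [0.0055, 0.014, 0.001], 0]
    - [10, [0.0075, 0.0185, 0.001], 0]
    - [10, [0.009, 0.0235, 0.001], 0]
    - [10, [0.01, 0.0285, 0.0015], 0]
    - [10, [0.0115, 0.033, 0.0015], 0]
    - [10, [0.0125, 0.038, 0.0015], 0]
    - [10, [0.0135, 0.043, 0.002], 0]
    - [10, [0.0145, 0.048, 0.002], 0]

```text
time_s: 12.65
eef_pos: [0.5437, -0.126, 0.0985]
eef_rot: [-0.0, 0.6, 0.8, -0.0]
wrist_force: [-2.5, -1.5, 4.1]
opening: 0.228
grasp_force: 61.5
```

Request:
play_rows:
  plan:
    - [10, [0.0005, 0.005, 0.0005], 0]
    - [10, [0.001, 0.01, 0.0005], 0]
    - [10, [0.0015, 0.015, 0.001], 0]
    - [10, [0.002, 0.02, 0.001], 0]
    - [10, [0.002, 0.025, 0.001], 0]
    - [10, [0.002, 0.03, 0.001], 0]
    - [10, [0.002, 0.035, 0.0015], 0]
    - [10, [0.002, 0.0405, 0.0015], 0]
    - [10, [0.0015, 0.0455, 0.002], 0]
    - [10, [0.001, 0.0505, 0.002], 0]

```text
time_s: 13.65
eef_pos: [0.5627, -0.1199, 0.0978]
eef_rot: [-0.0, 0.6, 0.8, -0.0]
wrist_force: [-5.0, -0.2, 6.2]
opening: 0.228
grasp_force: 61.8
```

Request:
play_rows:
  plan:
    - [10, [-0.0005, 0.005, 0], 0]
    - [10, [-0.001, 0.01, 0], 0]
    - [10, [-0.002, 0.015, 0.0005], 0]
    - [10, [-0.003, 0.0195, 0.0005], 0]
    - [10, [-0.004, 0.0245, 0.0005], 0]
    - [10, [-0.0055, 0.0295, 0.0005], 0]
    - [10, [-0.007, 0.0345, 0.001], 0]
    - [10, [-0.0085, 0.039, 0.001], 0]
    - [10, [-0.01, 0.044, 0.001], 0]
    - [10, [-0.0115, 0.0485, 0.001], 0]

```text
time_s: 14.65
eef_pos: [0.5825, -0.1186, 0.0974]
eef_rot: [-0.001, 0.6, 0.8, -0.0]
wrist_force: [-3.4, 0.2, 6.2]
opening: 0.222
grasp_force: 61.8
```

Request:
play_rows:
  plan:
    - [10, [-0.002, 0.005, 0], 0]
    - [10, [-0.004, 0.0095, 0], 0]
    - [10, [-0.006, 0.014, 0], 0]
    - [10, [-0.0085, 0.0185, 0.0005], 0]
    - [10, [-0.0105, 0.023, 0.0005], 0]
    - [10, [-0.013, 0.0275, 0.0005], 0]
    - [10, [-0.016, 0.0315, 0.0005], 0]
    - [10, [-0.0185, 0.036, 0.001], 0]
    - [10, [-0.0215, 0.04, 0.001], 0]
    - [10, [-0.024, 0.0445, 0.001], 0]

```text
time_s: 15.65
eef_pos: [0.6022, -0.1225, 0.0969]
eef_rot: [-0.001, 0.6, 0.8, 0.0]
wrist_force: [-3.8, 2.0, 6.7]
opening: 0.226
grasp_force: 61.9
```

Request:
play_rows:
  plan:
    - [10, [-0.003, 0.004, 0], 0]
    - [10, [-0.0065, 0.008, 0], 0]
    - [10, [-0.0095, 0.0115, 0], 0]
    - [10, [-0.013, 0.0155, 0], 0]
    - [10, [-0.0165, 0.019, 0], 0]
    - [10, [-0.02, 0.023, 0.0005], 0]
    - [10, [-0.0235, 0.0265, 0.0005], 0]
    - [10, [-0.027, 0.0295, 0.0005], 0]
    - [10, [-0.031, 0.033, 0.0005], 0]
    - [10, [-0.035, 0.036, 0.0005], 0]

```text
time_s: 16.65
eef_pos: [0.6202, -0.1316, 0.0966]
eef_rot: [-0.001, 0.6, 0.8, 0.001]
wrist_force: [-3.3, 1.9, 5.4]
opening: 0.224
grasp_force: 61.7
```

Request:
play_rows:
  plan:
    - [10, [-0.004, 0.0035, 0], 0]
    - [10, [-0.008, 0.0065, 0], 0]
    - [10, [-0.012, 0.009, 0], 0]
    - [10, [-0.016, 0.012, 0], 0]
    - [10, [-0.0205, 0.0145, 0.0005], 0]
    - [10, [-0.0245, 0.0175, 0.0005], 0]
    - [10, [-0.029, 0.02, 0.0005], 0]
    - [10, [-0.0335, 0.022, 0.0005], 0]
    - [10, [-0.038, 0.0245, 0.0005], 0]
    - [10, [-0.0425, 0.0265, 0.0005], 0]

```text
time_s: 17.65
eef_pos: [0.6354, -0.1461, 0.0965]
eef_rot: [0.0, 0.6, 0.8, 0.0]
wrist_force: [-0.8, 3.1, 4.2]
opening: 0.224
grasp_force: 61.5
```

Request:
play_rows:
  plan:
    - [10, [-0.005, 0.002, 0], 0]
    - [10, [-0.0095, 0.004, 0], 0]
    - [10, [-0.0145, 0.0055, 0.0005], 0]
    - [10, [-0.019, 0.007, 0.0005], 0]
    - [10, [-0.024, 0.0085, 0.0005], 0]
    - [10, [-0.0285, 0.01, 0.0005], 0]
    - [10, [-0.0335, 0.011, 0.0005], 0]
    - [10, [-0.0385, 0.0125, 0.0005], 0]
    - [10, [-0.0435, 0.0135, 0.001], 0]
    - [10, [-0.0485, 0.014, 0.001], 0]

```text
time_s: 18.65
eef_pos: [0.6462, -0.1632, 0.0962]
eef_rot: [0.0, 0.6, 0.8, 0.0]
wrist_force: [-1.1, 3.0, 4.6]
opening: 0.228
grasp_force: 61.6
```

Request:
play_rows:
  plan:
    - [10, [-0.005, 0.001, 0], 0]
    - [10, [-0.01, 0.0015, 0], 0]
    - [10, [-0.015, 0.002, 0], 0]
    - [10, [-0.02, 0.002, 0], 0]
    - [10, [-0.025, 0.0025, 0], 0]
    - [10, [-0.03, 0.0025, 0], 0]
    - [10, [-0.035, 0.0025, 0], 0]
    - [10, [-0.04, 0.002, 0], 0]
    - [10, [-0.045, 0.002, 0], 0]
    - [10, [-0.05, 0.0015, 0], 0]

```text
time_s: 19.65
eef_pos: [0.6523, -0.1823, 0.0961]
eef_rot: [0.0, 0.6, 0.8, 0.0]
wrist_force: [-0.7, 3.4, 5.6]
opening: 0.226
grasp_force: 61.6
```

Request:
play_rows:
  plan:
    - [10, [-0.005, -0.0005, 0], 0]
    - [10, [-0.01, -0.0015, 0], 0]
    - [10, [-0.015, -0.0025, 0], 0]
    - [10, [-0.02, -0.0035, 0], 0]
    - [10, [-0.025, -0.0045, 0], 0]
    - [10, [-0.03, -0.0055, 0], 0]
    - [10, [-0.0345, -0.007, -0.0005], 0]
    - [10, [-0.0395, -0.0085, -0.0005], 0]
    - [10, [-0.0445, -0.01, -0.0005], 0]
    - [10, [-0.049, -0.012, -0.0005], 0]

```text
time_s: 20.65
eef_pos: [0.6531, -0.2026, 0.0963]
eef_rot: [0.0, 0.6, 0.8, -0.0]
wrist_force: [1.2, 2.7, 3.5]
opening: 0.222
grasp_force: 61.5
```

Request:
play_rows:
  plan:
    - [10, [-0.0045, -0.0015, 0], 0]
    - [10, [-0.0095, -0.0035, 0], 0]
    - [10, [-0.014, -0.006, 0], 0]
    - [10, [-0.0185, -0.008, 0], 0]
    - [10, [-0.023, -0.0105, 0], 0]
    - [10, [-0.027, -0.013, 0], 0]
    - [10, [-0.0315, -0.0155, 0], 0]
    - [10, [-0.036, -0.018, 0], 0]
    - [10, [-0.04, -0.021, 0], 0]
    - [10, [-0.044, -0.024, 0], 0]

```text
time_s: 21.65
eef_pos: [0.6489, -0.2221, 0.0964]
eef_rot: [0.0, 0.6, 0.8, 0.0]
wrist_force: [1.5, 2.8, 5.2]
opening: 0.228
grasp_force: 61.5
```

Request:
play_rows:
  plan:
    - [10, [-0.004, -0.003, 0], 0]
    - [10, [-0.008, -0.006, 0], 0]
    - [10, [-0.012, -0.0095, 0], 0]
    - [10, [-0.016, -0.0125, -0.0005], 0]
    - [10, [-0.0195, -0.016, -0.0005], 0]
    - [10, [-0.023, -0.0195, -0.0005], 0]
    - [10, [-0.0265, -0.023, -0.0005], 0]
    - [10, [-0.03, -0.027, -0.0005], 0]
    - [10, [-0.0335, -0.0305, -0.0005], 0]
    - [10, [-0.0365, -0.0345, -0.0005], 0]

```text
time_s: 22.65
eef_pos: [0.6397, -0.24, 0.0967]
eef_rot: [0.0, 0.6, 0.8, 0.0]
wrist_force: [2.1, 2.6, 5.6]
opening: 0.225
grasp_force: 61.6
```

Request:
play_rows:
  plan:
    - [10, [-0.003, -0.004, 0], 0]
    - [10, [-0.006, -0.008, 0], 0]
    - [10, [-0.009, -0.012, 0], 0]
    - [10, [-0.012, -0.0165, -0.0005], 0]
    - [10, [-0.0145, -0.0205, -0.0005], 0]
    - [10, [-0.017, -0.025, -0.0005], 0]
    - [10, [-0.0195, -0.0295, -0.0005], 0]
    - [10, [-0.022, -0.034, -0.001], 0]
    - [10, [-0.024, -0.0385, -0.001], 0]
    - [10, [-0.0265, -0.043, -0.001], 0]

```text
time_s: 23.65
eef_pos: [0.6261, -0.255, 0.0971]
eef_rot: [0.0, 0.6, 0.8, 0.0]
wrist_force: [2.4, 2.6, 5.4]
opening: 0.226
grasp_force: 61.6
```

Request:
play_rows:
  plan:
    - [10, [-0.0015, -0.0045, 0], 0]
    - [10, [-0.0035, -0.009, 0], 0]
    - [10, [-0.0055, -0.014, -0.0005], 0]
    - [10, [-0.007, -0.0185, -0.0005], 0]
    - [10, [-0.0085, -0.0235, -0.0005], 0]
    - [10, [-0.01, -0.0285, -0.0005], 0]
    - [10, [-0.011, -0.0335, -0.001], 0]
    - [10, [-0.012, -0.038, -0.001], 0]
    - [10, [-0.013, -0.043, -0.001], 0]
    - [10, [-0.014, -0.048, -0.001], 0]

```text
time_s: 24.65
eef_pos: [0.6092, -0.2657, 0.0975]
eef_rot: [0.0, 0.6, 0.8, 0.0]
wrist_force: [3.9, 0.4, 4.7]
opening: 0.223
grasp_force: 61.6
```

Request:
play_rows:
  plan:
    - [10, [-0.0005, -0.005, 0], 0]
    - [10, [-0.0015, -0.01, 0], 0]
    - [10, [-0.0015, -0.015, -0.0005], 0]
    - [10, [-0.002, -0.02, -0.0005], 0]
    - [10, [-0.0025, -0.025, -0.0005], 0]
    - [10, [-0.0025, -0.03, -0.0005], 0]
    - [10, [-0.002, -0.0355, -0.001], 0]
    - [10, [-0.002, -0.0405, -0.001], 0]
    - [10, [-0.0015, -0.0455, -0.001], 0]
    - [10, [-0.001, -0.0505, -0.001], 0]

```text
time_s: 25.65
eef_pos: [0.59, -0.2718, 0.0979]
eef_rot: [0.0, 0.6, 0.8, -0.0]
wrist_force: [3.6, 0.4, 5.6]
opening: 0.229
grasp_force: 61.7
```

Request:
play_rows:
  plan:
    - [10, [0.0005, -0.005, 0], 0]
    - [10, [0.001, -0.01, -0.0005], 0]
    - [10, [0.002, -0.015, -0.0005], 0]
    - [10, [0.003, -0.0195, -0.0005], 0]
    - [10, [0.004, -0.0245, -0.0005], 0]
    - [10, [0.0055, -0.0295, -0.001], 0]
    - [10, [0.0065, -0.0345, -0.001], 0]
    - [10, [0.008, -0.039, -0.001], 0]
    - [10, [0.01, -0.044, -0.001], 0]
    - [10, [0.0115, -0.0485, -0.001], 0]

```text
time_s: 26.65
eef_pos: [0.5701, -0.273, 0.0984]
eef_rot: [0.001, 0.6, 0.8, -0.0]
wrist_force: [2.9, 0.3, 4.9]
opening: 0.225
grasp_force: 61.6
```

Request:
play_rows:
  plan:
    - [10, [0.002, -0.005, 0], 0]
    - [10, [0.004, -0.0095, 0], 0]
    - [10, [0.006, -0.014, -0.0005], 0]
    - [10, [0.0085, -0.0185, -0.0005], 0]
    - [10, [0.0105, -0.023, -0.0005], 0]
    - [10, [0.013, -0.0275, -0.0005], 0]
    - [10, [0.0155, -0.032, -0.001], 0]
    - [10, [0.0185, -0.036, -0.001], 0]
    - [10, [0.021, -0.04, -0.001], 0]
    - [10, [0.024, -0.0445, -0.001], 0]

```text
time_s: 27.65
eef_pos: [0.5503, -0.2689, 0.0988]
eef_rot: [0.001, 0.6, 0.8, -0.0]
wrist_force: [3.4, -1.3, 5.2]
opening: 0.223
grasp_force: 61.7
```

Request:
play_rows:
  plan:
    - [10, [0.003, -0.004, 0], 0]
    - [10, [0.006, -0.008, 0], 0]
    - [10, [0.0095, -0.0115, -0.0005], 0]
    - [10, [0.013, -0.0155, -0.0005], 0]
    - [10, [0.016, -0.019, -0.0005], 0]
    - [10, [0.0195, -0.023, -0.0005], 0]
    - [10, [0.0235, -0.0265, -0.001], 0]
    - [10, [0.027, -0.0295, -0.001], 0]
    - [10, [0.031, -0.033, -0.001], 0]
    - [10, [0.0345, -0.036, -0.001], 0]

```text
time_s: 28.65
eef_pos: [0.5325, -0.2598, 0.0992]
eef_rot: [0.001, 0.6, 0.8, -0.0]
wrist_force: [3.5, -1.7, 5.8]
opening: 0.219
grasp_force: 61.7
```

Request:
play_rows:
  plan:
    - [10, [0.004, -0.0035, 0], 0]
    - [10, [0.008, -0.0065, 0], 0]
    - [10, [0.0125, -0.0095, 0], 0]
    - [10, [0.0165, -0.012, -0.0005], 0]
    - [10, [0.021, -0.0145, -0.0005], 0]
    - [10, [0.025, -0.0175, -0.0005], 0]
    - [10, [0.0295, -0.02, -0.0005], 0]
    - [10, [0.034, -0.022, -0.0005], 0]
    - [10, [0.0385, -0.0245, -0.001], 0]
    - [10, [0.043, -0.0265, -0.001], 0]

```text
time_s: 29.65
eef_pos: [0.5173, -0.2463, 0.0995]
eef_rot: [0.0, 0.6, 0.8, -0.001]
wrist_force: [2.4, -2.6, 6.3]
opening: 0.224
grasp_force: 61.7
```

Request:
play_rows:
  plan:
    - [10, [0.0045, -0.002, 0], 0]
    - [10, [0.0095, -0.004, 0], 0]
    - [10, [0.014, -0.0055, 0], 0]
    - [10, [0.019, -0.007, 0], 0]
    - [10, [0.0235, -0.0085, -0.0005], 0]
    - [10, [0.0285, -0.01, -0.0005], 0]
    - [10, [0.0335, -0.011, -0.0005], 0]
    - [10, [0.0385, -0.0125, -0.0005], 0]
    - [10, [0.0435, -0.0135, -0.0005], 0]
    - [10, [0.0485, -0.014, -0.001], 0]

```text
time_s: 30.65
eef_pos: [0.5063, -0.2291, 0.0997]
eef_rot: [0.0, 0.6, 0.8, -0.001]
wrist_force: [0.8, -3.2, 5.5]
opening: 0.225
grasp_force: 61.6
```

Request:
play_rows:
  plan:
    - [10, [0.005, -0.001, 0], 0]
    - [10, [0.01, -0.0015, 0], 0]
    - [10, [0.015, -0.002, 0], 0]
    - [10, [0.02, -0.0025, 0], 0]
    - [10, [0.025, -0.0025, 0], 0]
    - [10, [0.03, -0.0025, 0], 0]
    - [10, [0.035, -0.0025, 0], 0]
    - [10, [0.04, -0.002, 0], 0]
    - [10, [0.045, -0.002, 0], 0]
    - [10, [0.05, -0.0015, 0], 0]

```text
time_s: 31.65
eef_pos: [0.5001, -0.21, 0.0998]
eef_rot: [0.0, 0.6, 0.8, -0.001]
wrist_force: [0.4, -3.0, 6.2]
opening: 0.226
grasp_force: 61.7
```

Request:
play_rows:
  plan:
    - [10, [0.005, 0.0005, 0], 0]
    - [10, [0.005, 0.0005, 0], 0]
    - [10, [0.005, 0.0005, 0], 0]
    - [10, [0.005, 0.0005, 0], 0]
    - [10, [0.005, 0.0005, 0], 0]

```text
time_s: 32.15
eef_pos: [0.4996, -0.2073, 0.0996]
eef_rot: [-0.001, 0.6, 0.8, -0.0]
wrist_force: [0.1, -0.7, 7.2]
opening: 0.228
grasp_force: 61.8
```

Full round done, force 3–7 N throughout. Lift and go back over the stand.

Request:
play_rows:
  plan:
    - [10, [0, 0, -0.03], 0]
    - [10, [0, 0, -0.12], 0]
    - [10, [0, 0, -0.24], 0]
    - [10, [0, 0, -0.3425], 0]
    - [10, [0.1, 0.02, -0.3425], 0]
    - [10, [0.22, 0.04, -0.3425], 0]
    - [10, [0.34, 0.06, -0.3425], 0]
    - [10, [0.46, 0.08, -0.3425], 0]
    - [10, [0.58, 0.1, -0.3425], 0]
    - [10, [0.7, 0.12, -0.3425], 0]

```text
time_s: 33.15
eef_pos: [0.4656, 0.0767, 0.2359]
eef_rot: [-0.002, 0.6, 0.8, -0.001]
wrist_force: [1.4, 0.3, -0.2]
opening: 0.229
grasp_force: 60.9
```

Request:
play_rows:
  plan:
    - [10, [0.12, 0.025, 0], 0]
    - [10, [0.24, 0.05, 0], 0]
    - [10, [0.36, 0.08, 0], 0]
    - [10, [0.44, 0.098, 0], 0]
    - [10, [0.485, 0.105, 0], 0]
    - [10, [0.5, 0.107, 0], 0]
    - [10, [0.5, 0.107, 0], 0]
    - [10, [0.5, 0.107, 0], 0]
    - [10, [0.5, 0.107, 0], 0]
    - [10, [0.5, 0.107, 0], 0]

```text
time_s: 34.15
eef_pos: [0.4535, 0.2778, 0.2367]
eef_rot: [0.0, 0.601, 0.799, -0.0]
wrist_force: [0.6, -0.8, 0.2]
opening: 0.225
grasp_force: 60.9
```

```bash
python3 - <<'E'
from h import *
p,W,T,o=wcloud();print(o["time_s"],T.round(4),np.round(o["wrist_force"],2),Ro.from_matrix(T[:3,:3]).as_quat().round(4))
im=p["image"];cv2.imwrite("pics/w4.png",cv2.resize(im[60:360,120:420],None,fx=2,fy=2)[:,:,::-1])
t=plane(p,[(277.7,211.5)],.015+T[2,3]-.1026+.003)[0];print("tip",t)
hsv=cv2.cvtColor(im,cv2.COLOR_RGB2HSV)
m=(hsv[...,0]>90)&(hsv[...,1]>100)&(abs(W[...,2]-.145)<.006)&(abs(W[...,0]-.436)<.03)&(abs(W[...,1]-.336)<.03);print("blue",W[m].mean(0))
m=(abs(W[...,2]-.075)<.004)&(hsv[...,0]<25)&(abs(W[...,0]-.445)<.08)&(abs(W[...,1]-.305)<.09)
r=cv2.minAreaRect(np.float32(W[m][:,:2]*1000));print("stand",r)
E
```

```text
34.15 [[-2.780e-01  9.606e-01 -1.000e-04  4.535e-01]
 [ 9.606e-01  2.780e-01 -2.000e-04  2.778e-01]
 [-2.000e-04 -2.000e-04 -1.000e+00  2.367e-01]
 [ 0.000e+00  0.000e+00  0.000e+00  1.000e+00]] [ 0.58 -0.76  0.18] [ 6.008e-01  7.994e-01 -1.000e-04  0.000e+00]
tip [0.4533619  0.27638046 0.15212901]
blue [0.43438932 0.33591876 0.14471767]
stand ((442.8917541503906, 306.56341552734375), (75.32915496826172, 130.146728515625), 16.13898468017578)
```

View pics/w4.png

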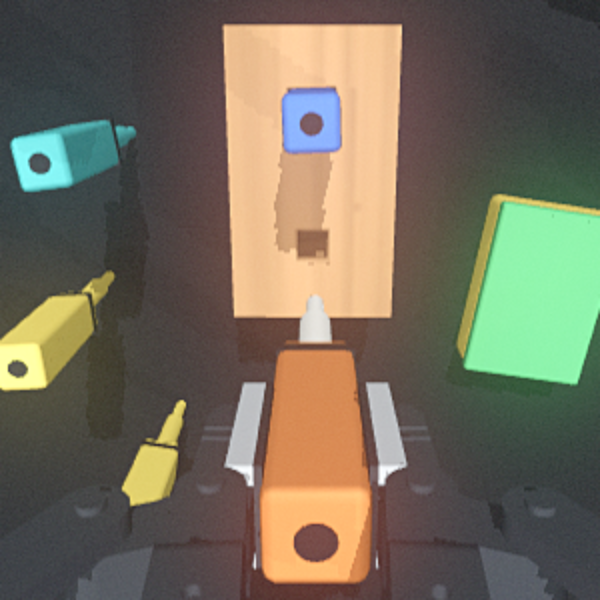

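The held pick is straight. The empty hole is at crop (312,244), next to the blue scraper at (312,122). Fine-shift and lower the thin end in first.

Request:
play_rows:
  plan:
    - [10, [0.0045, -0.003, 0], 0]
    - [10, [0.0045, -0.003, 0.06], 0]
    - [10, [0.0045, -0.003, 0.12], 0]
    - [10, [0.0045, -0.003, 0.14], 0]
    - [10, [0.0045, -0.003, 0.16], 0]
    - [10, [0.0045, -0.003, 0.18], 0]
    - [10, [0.0045, -0.003, 0.2], 0]
    - [10, [0.0045, -0.003, 0.22], 0]
    - [10, [0.0045, -0.003, 0.22], 0]
    - [10, [0.0045, -0.003, 0.22], 0]

```text
time_s: 35.2
eef_pos: [0.4516, 0.2802, 0.1487]
eef_rot: [-0.0, 0.6, 0.8, -0.0]
wrist_force: [0.4, 0.4, -1.3]
opening: 0.226
grasp_force: 60.9
```

```bash
python3 - <<'E'
from h import *
p,W,T,o=wcloud();print(o["time_s"],T[:3,3].round(4),np.round(o["wrist_force"],2))
im=p["image"];cv2.imwrite("pics/w5.png",cv2.resize(im[170:290,210:350],None,fx=5,fy=5)[:,:,::-1])
E
```

```text
35.2 [0.4516 0.2802 0.1487] [ 0.41  0.44 -1.28]
```

View pics/w5.png

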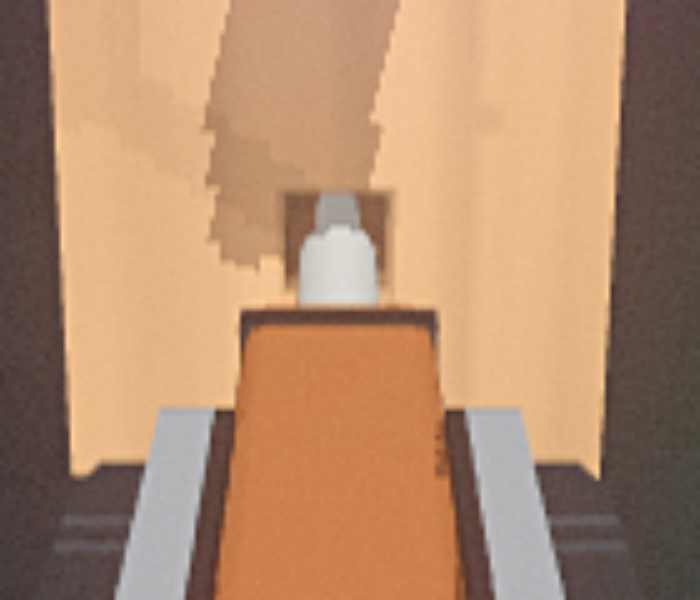

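The thin end is in the hole, centred sideways and about 1 mm forward. Continue down with that corrected.

Request:
play_rows:
  plan:
    - [10, [-0.003, 0.001, 0], 0]
    - [10, [-0.003, 0.001, 0.015], 0]
    - [10, [-0.003, 0.001, 0.03], 0]
    - [10, [-0.003, 0.001, 0.045], 0]
    - [10, [-0.003, 0.001, 0.06], 0]
    - [10, [-0.003, 0.001, 0.075], 0]
    - [10, [-0.003, 0.001, 0.09], 0]
    - [10, [-0.003, 0.001, 0.1], 0]
    - [10, [-0.003, 0.001, 0.108], 0]
    - [10, [-0.003, 0.001, 0.108], 0]

```text
time_s: 36.25
eef_pos: [0.452, 0.279, 0.105]
eef_rot: [-0.0, 0.6, 0.8, -0.0]
wrist_force: [0.3, 0.9, 0.7]
opening: 0.225
grasp_force: 60.9
```

Request:
play_rows:
  plan:
    - [10, [0, 0, 0.003], 0]
    - [10, [0, 0, 0.005], 0]
    - [10, [0, 0, 0.005], 0]
    - [10, [0, 0, 0.005], 0]

```text
time_s: 36.65
eef_pos: [0.4524, 0.2792, 0.1037]
eef_rot: [0.0, 0.6, 0.8, 0.0]
wrist_force: [0.4, -0.2, -0.7]
opening: 0.224
grasp_force: 60.9
```

Request:
play_rows:
  plan:
    - [10, [0, 0, 0.003], 0]
    - [10, [0, 0, 0.003], 0]
    - [10, [0, 0, 0.003], 0]
    - [30, [0, 0, 0.003], 0]
    - [50, [0, 0, 0.003], 0]
    - [60, [0, 0, 0.003], 0]
    - [60, [0, 0, 0.003], 0]
    - [60, [0, 0, 0.003], 0]
    - [60, [0, 0, 0.003], 0]
    - [60, [0, 0, 0.003], 0]

```text
time_s: 37.65
eef_pos: [0.4523, 0.2791, 0.1023]
eef_rot: [-0.0, 0.6, 0.8, -0.0]
wrist_force: [-0.6, 0.3, 0.2]
opening: 0.704
grasp_force: 0.0
```

Request:
play_rows:
  plan:
    - [60, [0, 0, -0.05], 0]
    - [60, [0, 0, -0.13], 0]
    - [60, [0, 0, -0.24], 0]
    - [60, [0, 0, -0.35], 0]
    - [60, [0, 0, -0.4], 0]
    - [60, [0, 0, -0.4], 0]
    - [60, [0, 0, -0.4], 0]
    - [60, [0, 0, -0.4], 0]

```text
time_s: 38.45
eef_pos: [0.4513, 0.2788, 0.2604]
eef_rot: [-0.001, 0.6, 0.8, -0.001]
wrist_force: [-0.8, -0.1, -0.5]
opening: 0.706
grasp_force: 0.0
```

```bash
python3 - <<'E'
from h import *
p,W,T,o=wcloud();print(o["time_s"],T[:3,3].round(4),np.round(o["wrist_force"],2))
im=p["image"];cv2.imwrite("pics/w6.png",im[:,:,::-1]);hsv=cv2.cvtColor(im,cv2.COLOR_RGB2HSV)
for nm,lo,hi in [("orange",0,60),("blue",90,180)]:
    m=(hsv[...,0]>=lo)&(hsv[...,0]<hi)&(hsv[...,1]>100)&(abs(W[...,2]-.145)<.008)&(abs(W[...,0]-.445)<.05)&(abs(W[...,1]-.305)<.06)
    r=cv2.minAreaRect(np.float32(W[m][:,:2]*1000));print(nm,m.sum(),np.round(np.r_[r[0],r[1],r[2]],1),W[m].mean(0).round(4))
E
```

```text
38.45 [0.4513 0.2788 0.2604] [-0.76 -0.15 -0.51]
orange 581 [445.2 303.4  19.4  73.   16.4] [0.4518 0.2802 0.1443]
blue 592 [434.5 335.4  18.8  19.6  16.6] [0.4345 0.3359 0.1446]
```

View pics/w6.png

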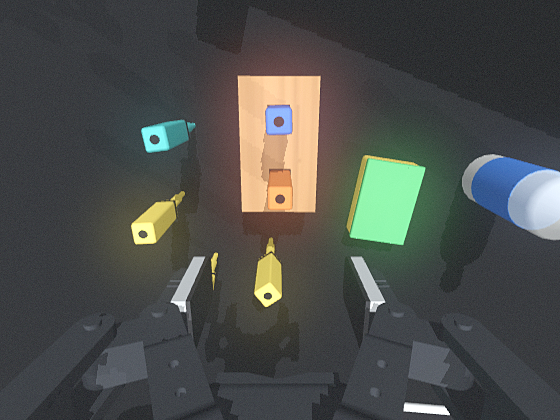

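The pick stands upright at (280,190) in its own hole. Its top is at z 0.144, so it is fully down, and within about 1 mm of its first place. The other things are unmoved and the gripper is clear.

```bash
python3 -c "
from bench import *
print(hand_in())"
```

```text
the job is handed in; nothing more can be done
None
```

I raked the channel once all the way round, clockwise, with 3–7 N on the floor at each reading, put the pick back upright in its own hole, and handed the job in at about 38 s; the hand-in returned no verdict.

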